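# Close the print camera's paper door, take it from its dock and hold it for a demo shot

## Robot

A 6-joint arm with a two-finger parallel gripper is mounted at the origin on the work surface. World frame = base frame: x ahead of the robot, y to its left, z up, the work surface at z = 0. Lengths are in m, angles in rad, forces in N, time in s.
With the tool pointing down it reaches from about 0.3 to 0.775 m from the base axis. Payload 14.6 kg.
Tool frame: the origin (TCP) lies midway between the tips of the shut fingers; the grasp point (between the pads) lies 19 mm behind it (manip.grip_depth is the distance from the TCP to the grasp point, in m); z points along the fingers, y is the direction in which the jaws open and shut (so a half turn about z gives the same grasp; the last joint's range is limited). The gripper opens to 85 mm and grips with 20 to 120 N. Pads are 22 mm wide; open, the fingers measure 114 mm over their backs; the gripper's body (76 mm by 85 mm) begins 54 mm behind the grasp point. The pads swing forward as they close: fully open they stand 13 mm farther back than shut.
Start: joints at [-1.388, 0.3, 1.521, -0, 1.321, -0.067], TCP at [0.136, -0.533, 0.231] pointing down, gripper open.
Joint ranges: [-3.03, 3.03], [-0.79, 2.21], [0.23, 2.52], [-1.04, 4.18], [0, 3.07], [-2.55, 2.55]. Speed limits (rad/s): [2.22, 2.22, 2.57, 3.14, 3.14, 3.14].

## Interface

Orientations are given as a rotation vector (axis times angle).
In Python, from bench import manip gives the robot as it stands.
- The arm moves only by the shell command python3 -m pendant 'ROWS'. ROWS is JSON, a list of rows, each a list of 3 entries, a list of its own where there are three numbers: the closure, from 0 (fully open) to 1 (shut), then the shift along the tool's x, y, z in m, then the turn, a rotation vector about the tool's x, y, z in units of 5 degrees (1.0 is 5 degrees). A call has 1 to 8 rows; each row shifts and turns the commanded pose from where the row before left it, along the tool's axes as they then stand; what a row does not reach is not made up. A row lasts 1/12 s, in which the tool goes at most 41.7 mm and 7.16 degrees, less where a joint would pass 70% of its speed; a pose out of reach is approached as far as the arm can. A call with a gripper value outside its range is refused whole. The fingers move at their own pace and stop on an object; the grip force is fixed at half the most. Time passes only in rows, so rows that do not move let the fingers close. It gives the time, the measured TCP pose, the force and the opening at its end, in the units of the state.
- manip.observe(): the state, without advancing time (a new reading comes with each control period).
- manip.grab_frame(name): name is "scene" or "top"; returns a dict with "image" (420x560x3 uint8, red, green, blue), "fx", "fy", "cx", "cy" (pixels), "view" (4x4, takes a point from world to camera coordinates). Camera axes: x right, y down, z forward; pixel columns grow to the right and rows downward; lengths in m; the calibration is good to about 2 mm. A picture is of the moment at which its call begins. There is no depth.
- manip.hand_in(): hands the job in, once; it reports no verdict.
The state is a dict: "time": time; "joint_pos": joint angles; "joint_velocities": joint speeds; "joint_efforts": joint torques, N m; "ee_pos": TCP position; "ee_rot": TCP orientation; "ft_force": force on the tool from outside, world axes, zero at the start; "moment": the same for the moment, N m; "opening": opening from 0.0 (shut) to 1.0 (fully open).
Only numpy, scipy, OpenCV 4.12 (cv2) and the standard library are available. Lean on these libraries where they do the work, as an engineer would, in place of code of your own. Each camera call takes 0.05 s, during which the arm holds its last target. There are 200 camera calls.

## Task

The demo print camera in the charging dock has just had a new paper roll: press the paper door on its top down until it snaps shut, then draw the camera up out of the dock and hold it ready to take a picture of the toy car on the round turntable. Hold it with the lens looking down at the car at a slant of about 45 degrees from about 18 cm away, the car in the middle of the picture, the camera's top side up and not rolled sideways. Finish while still holding the camera steady like that, do not put it down or drop it on the way, and leave the car and everything else where they stand.

Things in the scene. Friction and masses are not known exactly. Their poses are not given: they have to be found in the camera images.
- kidcam: children's instant-print camera, a chunky white box upright in the dock: 44 deep (x), 104 wide (y), 90 mm high, 0.2 to 0.35 kg. Origin: centre of its underside; the lens looks along its -x, +z is its top. The lens barrel (38 mm across) sticks 14 mm out of the front; above it (62 to 90 mm up) the front wall is free, and the back wall is flat: grip there from above, across the depth, mid width.
- lens (a point): centre of the front glass of the lens, at (-36, 0, 43) mm in the camera's frame; same axes as the camera, so the lens looks along -x
- paper_door (a joint): angle (rad) of the door on the camera's top, 40 front to back x 66 wide x 7 mm: 0 = shut, latched, flush with the camera's top; positive = swung up about its back edge (to 1.5). The stiff hinge holds it where left. A sprung latch stops it at about 0.37; about 6 N on the front edge (more nearer the hinge) push it on, and from about 0.15 it snaps to 0 and stays; else it stays ajar.
- door_hinge (a point): middle of the paper door's hinge line, at (19, 0, 83) mm in the camera's frame; the hinge line runs along the camera's y
- door_edge (a point): middle of the front (free) edge of the paper door's outer face, 40 mm from the hinge; moves with the door
- dock: grey charging dock fixed to the counter, foot 96 x 140 x 10 mm; its pocket (floor 12 mm above the counter, walls 20 mm deep, 1.5 mm play all round) holds the camera's foot. Origin at the centre of its underside; x and y run as the docked camera's. The camera is drawn out straight up.
- turntable: round white photo turntable, 150 mm across, 24 mm high, fixed to the counter; origin at the centre of its underside
- toy_car: grey toy off-road car, 96 long (x) x 46 wide x 42 mm high, 0.11 kg, loose on the middle of the turntable; origin at the centre of its underside
- car_center (a point): middle of the toy car on the turntable, 20 mm above its underside
- other_car: a second car of the same model standing on the bare counter, not the one to picture
- spare_roll: spare paper roll, 32 mm across, 57 mm high, standing behind the dock; origin at its underside
- toy_robot: small toy robot, 30 x 52 x 76 mm high, standing between the dock and the turntable; origin at its underside
- tape_dispenser: desk tape dispenser, 120 x 52 x 66 mm high
- carton_a: boxed toy, 110 x 170 x 130 mm high
- carton_b: boxed toy, 90 x 140 x 100 mm high
- calculator: desk calculator, 150 x 100 x 16 mm
Things that resemble listed ones, but are neither listed nor needed, are in the scene too. What is shaped like the kidcam but pink or purple is not meant.

How it is judged:
By the outcome, as a careful person would: the job done as asked, in the order asked, and still so for the second after the job is handed in, while the arm keeps its last pose, push and grip.
It also fails if it takes over 58 s, if anything falls off the work surface, if the arm or the gripper's body presses on something with over 40 N, if the wrist force passes 120 N, or if a joint passes its speed limit or range.

## Working session

There is one attempt and no reset: what is moved stays moved. The work goes in short steps, Python scripts to look and compute and a shell command to move; the robot and the scene stay as the last step left them, time stands still between calls to the robot, and variables do not carry over. Pictures are saved under pics/ and viewed, on a budget of 10 in all, crops included, one or two more only if the job needs it, and the job is handed in when it is done.

```bash
mkdir -p pics
python3 - <<'E'
from bench import manip
import cv2,numpy as np
print(manip.observe(), manip.grip_depth)
for n in("scene","top"):
    f=manip.grab_frame(n); im=f["image"]; cv2.imwrite(f"pics/{n}0.png",im[:,:,::-1])
    print(n,f["fx"],f["fy"],f["cx"],f["cy"]); print(np.round(f["view"],4).tolist())
E
```

```text
{'time': 0.0, 'joint_pos': array([-1.38761909e+00,  3.00453002e-01,  1.52157849e+00, -8.69354949e-06,
        1.32068033e+00, -6.66082550e-02]), 'joint_velocities': array([ 4.88382307e-06,  1.98149876e-03,  4.44734680e-04,  4.08143372e-04,
       -3.74287580e-04, -1.33268268e-03]), 'joint_efforts': array([ 2.44316816e-04, -5.43502522e+01, -3.61790586e+01, -5.60152671e-05,
        4.09463304e-03, -9.46119087e-06]), 'ee_pos': array([ 0.13590704, -0.53270891,  0.23073233]), 'ee_rot': array([-3.11601439e+00, -3.91207144e-01,  1.15571277e-04]), 'ft_force': array([-0.71200833,  0.40104901,  1.28667072]), 'moment': array([ 0.01465588, -0.01158966,  0.00089815]), 'opening': 0.9996608420873221} 0.0187
scene 436.150984439328 436.150984439328 278.5427437415721 208.75421733157555
[[-0.2729, 0.9618, 0.022, 0.1521], [0.6366, 0.1977, -0.7454, -0.2805], [-0.7213, -0.1894, -0.6662, 1.6234], [0.0, 0.0, 0.0, 1.0]]
top 432.3149985360803 432.3149985360803 285.0080214903315 205.83242908611064
[[0.0361, -0.9993, 0.0005, -0.0428], [-0.9786, -0.0355, -0.2027, 0.5814], [0.2026, 0.0069, -0.9792, 1.3423], [0.0, 0.0, 0.0, 1.0]]
```

View pics/scene0.png

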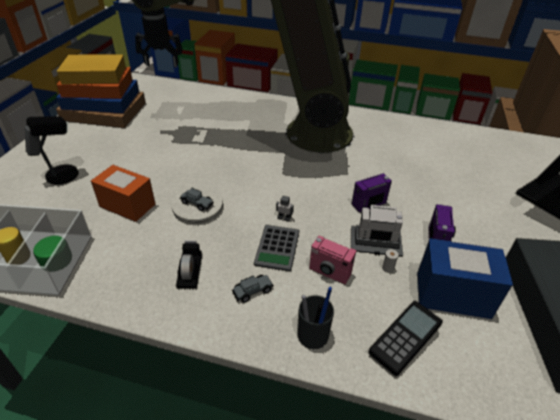

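View pics/top0.png

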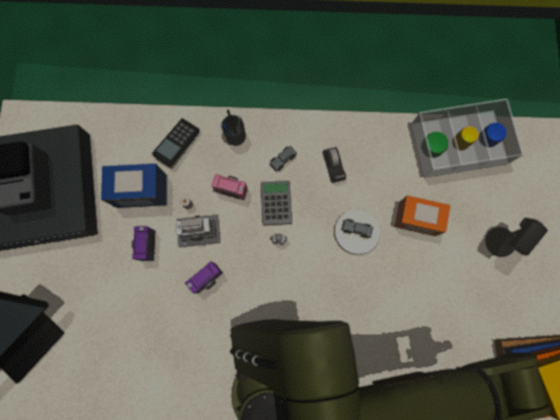

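The scene view shows the white camera in its dock at about (380,228), the turntable with its car at (197,203) and the toy robot at (285,207). In the top view they are at (197,230), (357,231) and (279,239). I'll zoom in next.

```bash
cat > h.py <<'E'
from bench import manip
import cv2,numpy as np
def ray(f,u,v):
    V=np.array(f["view"]);R=V[:3,:3];c=-R.T@V[:3,3]
    return c,R.T@np.array([(u-f["cx"])/f["fx"],(v-f["cy"])/f["fy"],1])
def plane(f,u,v,z):
    c,d=ray(f,u,v);return c+d*(z-c[2])/d[2]
def proj(f,p):
    V=np.array(f["view"]);q=V[:3,:3]@np.array(p)+V[:3,3];return np.array([f["cx"]+f["fx"]*q[0]/q[2],f["cy"]+f["fy"]*q[1]/q[2]])
def tri(f,a,g,b):
    c,d=ray(f,*a);e,h=ray(g,*b);s=np.linalg.lstsq(np.c_[d,-h],e-c,rcond=None)[0]
    p,q=c+d*s[0],e+h*s[1];return (p+q)/2,np.linalg.norm(p-q)
E
python3 - <<'E'
import cv2,numpy as np
s=cv2.imread("pics/scene0.png");t=cv2.imread("pics/top0.png")
a=cv2.resize(s[185:265,340:420],(400,400),interpolation=cv2.INTER_CUBIC)
b=cv2.resize(t[190:270,157:237],(400,400),interpolation=cv2.INTER_CUBIC)
c=cv2.resize(s[180:220,160:240],(400,200),interpolation=cv2.INTER_CUBIC)
d=cv2.resize(t[210:250,317:397],(400,200),interpolation=cv2.INTER_CUBIC)
cv2.imwrite("pics/crop.png",np.vstack([np.hstack([a,b]),np.hstack([c,d])]))
E
```

```text
(no output)
```

View pics/crop.png

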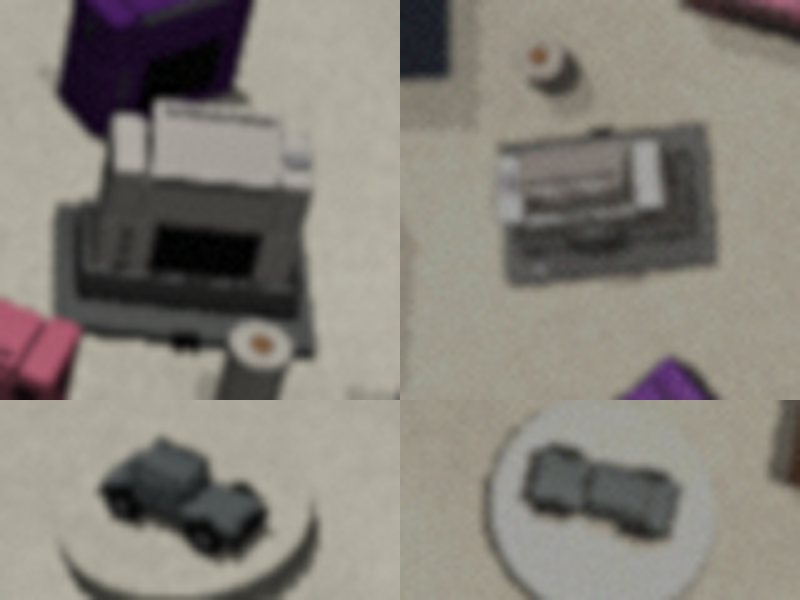

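Run:
```python
from h import *
f=manip.grab_frame("scene");g=manip.grab_frame("top")
T=lambda x,y:((x-400+.5)/5-.5+157,(y+.5)/5-.5+190)
S=lambda x,y:((x+.5)/5-.5+340,(y+.5)/5-.5+185)
print("camtop corners z.102")
P=[plane(g,*T(*p),.102) for p in[(498,158),(503,224),(663,208),(660,138)]]
for p in P:print(p.round(4))
print("mean",np.mean(P,0).round(4),"yaw",[np.degrees(np.arctan2(-(b-a)[0]*-1,-(b-a)[1]*1)) .round(1) for a,b in((P[0],P[3]),(P[1],P[2]))])
for p in[(112,172),(308,190)]:print("scene back corners",plane(f,*S(*p),.102).round(4))
print("dock foot");
for p in[(705,125),(715,262),(508,285)]:print(plane(g,*T(*p),.010).round(4))
print("scene dock foot");
for p in[(57,205),(57,320),(313,355)]:print(plane(f,*S(*p),.010).round(4))
print("door edge ends",[tri(f,S(*a),g,T(*b)) for a,b in(((155,100),(628,175)),((280,120),(525,183)))])
# turntable: circle top z .024
hsv=cv2.cvtColor(g["image"],cv2.COLOR_RGB2HSV)
T2=lambda x,y:((x-400+.5)/5-.5+317,(y-400+.5)/5-.5+210)
S2=lambda x,y:((x+.5)/5-.5+160,(y-400+.5)/5-.5+180)
print("car ends top",[plane(g,*T2(*p),.024+.03).round(4) for p in[(528,475),(675,508)]])
C=[plane(g,*T2(*p),.024+.03) for p in[(540,447),(528,508),(667,535),(680,478)]]
print("car corners",np.round(C,4).tolist(),np.mean(C,0).round(4))
for l,r in(((490,505),(716,505)),):print("table l/r",plane(g,*T2(*l),.024).round(4),plane(g,*T2(*r),.024).round(4))
# circle by hough
G=cv2.cvtColor(g["image"],cv2.COLOR_RGB2GRAY)[200:265,325:395];G=cv2.resize(G,None,fx=4,fy=4,interpolation=cv2.INTER_CUBIC)
c=cv2.HoughCircles(G,cv2.HOUGH_GRADIENT,1,200,param1=80,param2=15,minRadius=75,maxRadius=105)
print(c); 
if c is not None: x,y,r=c[0,0]; p=(x/4+325,y/4+200);print(plane(g,*p,.024))
for n,u,v,w,z in(("robot",279,239,g,.07),("roll",*T(548,62),g,.057)):print(n,plane(w,u,v,z).round(4))
```

```text
camtop corners z.102
[0.5126 0.3154 0.102 ]
[0.4713 0.3087 0.102 ]
[0.4849 0.2103 0.102 ]
[0.5289 0.2153 0.102 ]
mean [0.4994 0.2624 0.102 ] yaw [np.float64(9.3), np.float64(7.9)]
scene back corners [0.5347 0.2158 0.102 ]
scene back corners [0.5183 0.3146 0.102 ]
dock foot
[0.5547 0.2029 0.01  ]
[0.4631 0.1901 0.01  ]
[0.443  0.3254 0.01  ]
scene dock foot
[0.469  0.1893 0.01  ]
[0.558 0.203 0.01 ]
[0.5433 0.3379 0.01  ]
door edge ends [(array([0.50089108, 0.22927151, 0.12671871]), np.float64(0.0013080596887539268)), (array([0.49409991, 0.29300099, 0.12381669]), np.float64(0.0023060280602187158))]
car ends top [array([ 0.5286, -0.2084,  0.054 ]), array([ 0.5105, -0.3031,  0.054 ])]
car corners [[0.5472, -0.2159, 0.054], [0.5071, -0.2086, 0.054], [0.4928, -0.2979, 0.054], [0.5302, -0.3064, 0.054]] [ 0.5193 -0.2572  0.054 ]
table l/r [ 0.5127 -0.1874  0.024 ] [ 0.5181 -0.3359  0.024 ]
[[[130.5 124.5  96.6]]]
[ 0.51372536 -0.26307921  0.024     ]
robot [ 0.4725 -0.0067  0.07  ]
roll [0.5842 0.3001 0.057 ]
```

```bash
A='[[1,[0.0229,-0.0284,0],[0,0,0]],[1,[0.0229,-0.0284,0],[0,0,0]],[1,[0.0229,-0.0284,0],[0,0,0]],[1,[0.0229,-0.0284,0],[0,0,0]],[1,[0.0229,-0.0284,0],[0,0,0]],[1,[0.0229,-0.0284,0],[0,0,0]],[1,[0.0229,-0.0284,0],[0,0,0]],[1,[0.0229,-0.0284,0],[0,0,0]]]' >/dev/null
python3 -m pendant '[[1,[0.0229,-0.0284,0],[0,0,0]],[1,[0.0229,-0.0284,0],[0,0,0]],[1,[0.0229,-0.0284,0],[0,0,0]],[1,[0.0229,-0.0284,0],[0,0,0]],[1,[0.0229,-0.0284,0],[0,0,0]],[1,[0.0229,-0.0284,0],[0,0,0]],[1,[0.0229,-0.0284,0],[0,0,0]],[1,[0.0229,-0.0284,0],[0,0,0]]]'
python3 -m pendant '[[1,[0.0229,-0.0284,0],[0,0,0]],[1,[0.0229,-0.0284,0],[0,0,0]],[1,[0.0229,-0.0284,0],[0,0,0]],[1,[0.0229,-0.0284,0],[0,0,0]],[1,[0.0229,-0.0284,0],[0,0,0]],[1,[0.0229,-0.0284,0],[0,0,0]],[1,[0.0229,-0.0284,0],[0,0,0]],[1,[0.0229,-0.0284,0],[0,0,0]]]'
```

```text
time: 0.87
ee_pos: [0.2575, -0.2658, 0.2313]
ee_rot: [3.117, 0.391, 0.0]
ft_force: [1.1, 0.5, -0.8]
opening: -0.002
time: 1.53
ee_pos: [0.3789, -0.0001, 0.2314]
ee_rot: [3.117, 0.392, 0.001]
ft_force: [-0.4, -1.0, 0.1]
opening: -0.0
```

```bash
python3 -m pendant '[[1,[0.0229,-0.0284,0],[0,0,0]],[1,[0.0229,-0.0284,0],[0,0,0]],[1,[0.0229,-0.0284,0],[0,0,0]],[1,[0.0229,-0.0284,0],[0,0,0]],[1,[0.0229,-0.0284,0],[0,0,0]],[1,[0.0229,-0.0284,0],[0,0,0]],[1,[0.0229,-0.0284,0],[0,0,0]],[1,[0.0215,-0.0260,0],[0,0,0]]]'
python3 -m pendant '[[1,[0,0,0],[0,0,-1.4]],[1,[0,0,0],[0,0,-1.4]],[1,[0,0,0],[0,0,-1.4]],[1,[0,0,0],[0,0,-1.4]],[1,[0,0,0],[0,0,-1.4]],[1,[0,0,0],[0,0,-1.4]]]'
python3 -m pendant '[[1,[0,0,0],[0,0,-1.4]],[1,[0,0,0],[0,0,-1.4]],[1,[0,0,0],[0,0,-1.4]],[1,[0,0,0],[0,0,-1.4]],[1,[0,0,0],[0,0,-1.4]],[1,[0,0,0],[0,0,-1.4]],[1,[0,0,0],[0,0,0]]]'
cat >> h.py <<'E'
from scipy.spatial.transform import Rotation as Ro
def togo(p,Rt=None):
    o=manip.observe();R=Ro.from_rotvec(o["ee_rot"]);print("t",round(o["time"],2),"tcp",o["ee_pos"].round(4),"open",round(o["opening"],3),"F",o["ft_force"].round(1),"j",o["joint_pos"].round(2))
    M=R.as_matrix();print("x",M[:,0].round(3),"y",M[:,1].round(3),"z",M[:,2].round(3))
    print("shift tool",R.inv().apply(np.array(p)-o["ee_pos"]).round(4))
    if Rt is not None:print("turn units",(np.degrees((R.inv()*Ro.from_matrix(Rt)).as_rotvec())/5).round(3))
def camR(yaw): # tool matrix for upright camera at yaw
    c,s=np.cos(yaw),np.sin(yaw);return np.array([[-s,c,0],[c,s,0],[0,0,-1]])
E
python3 - <<'E'
from h import *
togo([.496,.262,.15],camR(np.radians(8.2)))
f=manip.grab_frame("scene")["image"];cv2.imwrite("pics/s1.png",cv2.resize(f[145:265,320:440],(600,600),interpolation=cv2.INTER_CUBIC)[:,:,::-1])
E
```

```text
time: 2.2
ee_pos: [0.4996, 0.2628, 0.231]
ee_rot: [3.117, 0.392, -0.0]
ft_force: [0.0, -1.6, 0.5]
opening: -0.002
time: 2.7
ee_pos: [0.4992, 0.2607, 0.2311]
ee_rot: [-2.765, -1.491, 0.001]
ft_force: [0.8, -0.4, -0.0]
opening: 0.001
time: 3.28
ee_pos: [0.4992, 0.2607, 0.2311]
ee_rot: [-2.047, -2.383, 0.001]
ft_force: [-0.9, 1.6, 0.5]
opening: 0.003
t 3.28 tcp [0.4992 0.2607 0.2311] open 0.003 F [-0.9  1.6  0.5] j [0.42 0.33 1.48 0.   1.33 0.27]
x [-0.151  0.989 -0.   ] y [ 0.989  0.151 -0.   ] z [-0. -0. -1.]
shift tool [ 0.0018 -0.0029  0.0811]
turn units [-0.004  0.001  0.091]
```

View pics/s1.png

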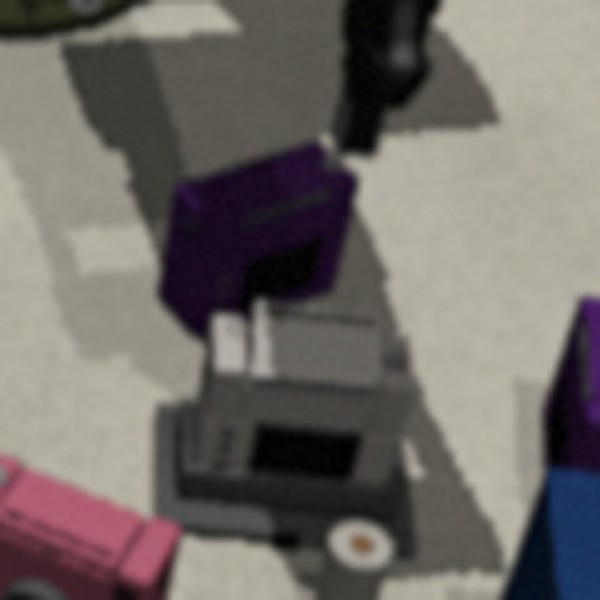

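The fingertips at about (392,175) hang above the docked camera, and the door (crop 265–385, 300–380) is still ajar. Now I'll press it.

```bash
python3 -m pendant '[[1,[0.001,-0.0015,0.025],[0,0,0.09]],[1,[0.001,-0.0015,0.025],[0,0,0]],[1,[0,0,0.025],[0,0,0]],[1,[0,0,0.01],[0,0,0]],[1,[0,0,0],[0,0,0]]]'
python3 -m pendant '[[1,[0,0,0.004],[0,0,0]],[1,[0,0,0.004],[0,0,0]],[1,[0,0,0.004],[0,0,0]],[1,[0,0,0],[0,0,0]]]'
python3 -m pendant '[[1,[0,0,0.004],[0,0,0]],[1,[0,0,0.004],[0,0,0]],[1,[0,0,0],[0,0,0]]]'
python3 -m pendant '[[1,[0,0,0.003],[0,0,0]],[1,[0,0,0.003],[0,0,0]],[1,[0,0,0],[0,0,0]]]'
```

```text
time: 3.75
ee_pos: [0.4951, 0.2619, 0.1442]
ee_rot: [-2.066, -2.364, 0.006]
ft_force: [-0.5, -0.3, -0.1]
opening: -0.001
time: 4.08
ee_pos: [0.496, 0.2623, 0.1343]
ee_rot: [2.064, 2.368, 0.0]
ft_force: [0.6, 0.2, -0.5]
opening: -0.002
time: 4.33
ee_pos: [0.4957, 0.2622, 0.1256]
ee_rot: [-2.064, -2.368, 0.001]
ft_force: [0.4, -0.4, -0.9]
opening: -0.009
time: 4.58
ee_pos: [0.4958, 0.2622, 0.1197]
ee_rot: [-2.064, -2.368, 0.001]
ft_force: [-0.9, 0.5, 0.4]
opening: -0.0
```

```bash
python3 -m pendant '[[1,[0,0,0.003],[0,0,0]],[1,[0,0,0.002],[0,0,0]],[1,[0,0,0],[0,0,0]]]'
python3 -m pendant '[[1,[0,0,0.003],[0,0,0]],[1,[0,0,0.002],[0,0,0]],[1,[0,0,0],[0,0,0]]]'
python3 -m pendant '[[1,[0,0,0.003],[0,0,0]],[1,[0,0,0],[0,0,0]]]'
python3 -m pendant '[[1,[0,0,0.002],[0,0,0]],[1,[0,0,0],[0,0,0]]]'
```

```text
time: 4.83
ee_pos: [0.4959, 0.2622, 0.1148]
ee_rot: [-2.064, -2.368, 0.001]
ft_force: [-0.4, 0.4, 0.6]
opening: -0.002
time: 5.08
ee_pos: [0.4959, 0.2623, 0.1101]
ee_rot: [-2.064, -2.368, 0.0]
ft_force: [-0.9, 0.3, -0.0]
opening: -0.003
time: 5.25
ee_pos: [0.4959, 0.2622, 0.1067]
ee_rot: [-2.064, -2.368, 0.001]
ft_force: [-0.2, 0.1, -0.4]
opening: 0.006
time: 5.42
ee_pos: [0.4958, 0.2622, 0.1048]
ee_rot: [-2.064, -2.368, 0.001]
ft_force: [0.2, 0.1, -0.5]
opening: 0.001
```

Run:
```python
from h import *
f=manip.grab_frame("scene");g=manip.grab_frame("top")
a=f["image"][175:255,340:420];b=g["image"][190:270,157:237]
cv2.imwrite("pics/c2.png",cv2.resize(np.hstack([a,b]),(800,400),interpolation=cv2.INTER_CUBIC)[:,:,::-1])
```

```text
(no output)
```

View pics/c2.png

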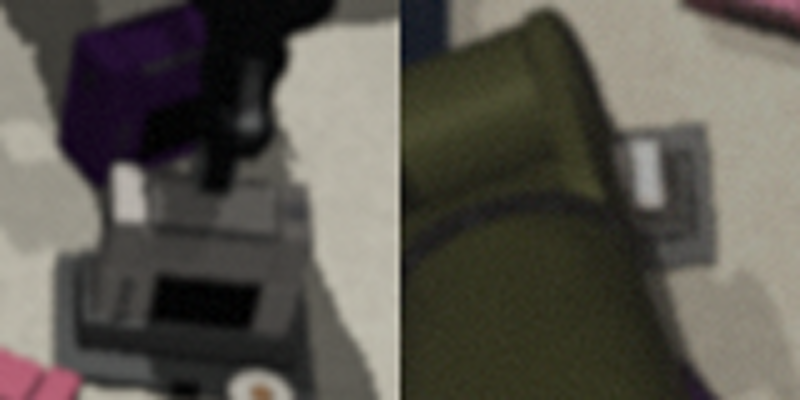

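The finger rests on the door, which looks nearly flush (its front edge is at about crop (155,180)). I'll keep going until the force shows.

```bash
python3 -m pendant '[[1,[0,0,0.002],[0,0,0]],[1,[0,0,0],[0,0,0]]]'
python3 -m pendant '[[1,[0,0,0.001],[0,0,0]],[1,[0,0,0],[0,0,0]]]'
python3 -m pendant '[[1,[0,0,0.001],[0,0,0]],[1,[0,0,0],[0,0,0]]]'
```

```text
time: 5.68
ee_pos: [0.4959, 0.2622, 0.103]
ee_rot: [-2.064, -2.368, 0.001]
ft_force: [0.5, -0.0, -0.3]
opening: 0.001
time: 5.85
ee_pos: [0.496, 0.2623, 0.1021]
ee_rot: [-2.064, -2.369, 0.0]
ft_force: [0.2, 0.0, 0.7]
opening: 0.0
time: 6.02
ee_pos: [0.4963, 0.2624, 0.102]
ee_rot: [2.064, 2.368, 0.001]
ft_force: [-2.5, -1.5, 6.3]
opening: -0.0
```

```bash
python3 -m pendant '[[1,[0,0,0.002],[0,0,0]],[1,[0,0,0],[0,0,0]],[1,[0,0,0],[0,0,0]]]'
python3 -m pendant '[[1,[0,0,-0.015],[0,0,0]],[1,[0,0,-0.04],[0,0,0]],[0,[0,0,-0.04],[0,0,0]],[0,[0,0,-0.02],[0,0,0]],[0,[0,0,0],[0,0,0]]]'
python3 - <<'E'
from h import *
f=manip.grab_frame("scene");g=manip.grab_frame("top")
cv2.imwrite("pics/s3f.png",f["image"][:,:,::-1]);cv2.imwrite("pics/t3f.png",g["image"][:,:,::-1])
a=f["image"][175:255,340:420];b=cv2.imread("pics/scene0.png")[175:255,340:420,::-1]
cv2.imwrite("pics/c3.png",cv2.resize(np.hstack([a,b]),(800,400),interpolation=cv2.INTER_CUBIC)[:,:,::-1])
E
```

```text
time: 6.27
ee_pos: [0.4968, 0.2625, 0.1018]
ee_rot: [2.063, 2.367, 0.004]
ft_force: [-6.6, -4.1, 24.5]
opening: 0.004
time: 6.68
ee_pos: [0.4974, 0.2629, 0.2195]
ee_rot: [2.062, 2.366, 0.012]
ft_force: [-0.3, 0.2, 0.3]
opening: 0.417
```

View pics/c3.png

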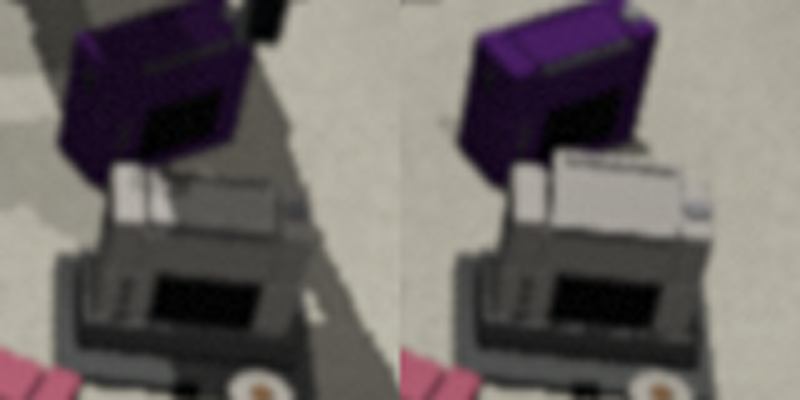

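The door is now flush with the top: its front edge lines up with the white shoulder at crop (112–308, 165–185). Next I'll grip the camera.

```bash
python3 -m pendant '[[0,[0,0,0],[0,0,0]],[0,[0,0,0],[0,0,0]],[0,[0,0,0],[0,0,0]],[0,[0,0,0],[0,0,0]]]'
python3 - <<'E'
from h import *
togo([.502,.2625,.074],camR(np.radians(8.2)))
E
```

```text
time: 7.12
ee_pos: [0.4958, 0.2622, 0.2135]
ee_rot: [-2.063, -2.368, 0.002]
ft_force: [-0.0, 0.9, -0.7]
opening: 0.997
t 7.12 tcp [0.4958 0.2622 0.2135] open 0.997 F [-0.   0.9 -0.7] j [ 0.42  0.34  1.51 -0.    1.29  0.28]
x [-0.137  0.991 -0.   ] y [ 0.991  0.137 -0.001] z [-0.001 -0.001 -1.   ]
shift tool [-0.0005  0.0064  0.1395]
turn units [-0.015  0.005 -0.067]
```

```bash
python3 -m pendant '[[0,[0,0.0032,0.03],[0,0,0]],[0,[0,0.0032,0.03],[0,0,-0.067]],[0,[0,0,0.03],[0,0,0]],[0,[0,0,0.01],[0,0,0]],[0,[0,0,0.01],[0,0,0]],[0,[0,0,0],[0,0,0]]]'
python3 -m pendant '[[0,[0,0,0.01],[0,0,0]],[0,[0,0,0.01],[0,0,0]],[0,[0,0,0.0095],[0,0,0]],[0,[0,0,0],[0,0,0]],[0,[0,0,0],[0,0,0]]]'
python3 -m pendant '[[0.3,[0,0,0],[0,0,0]],[0.35,[0,0,0],[0,0,0]],[0.4,[0,0,0],[0,0,0]],[0.45,[0,0,0],[0,0,0]],[0.45,[0,0,0],[0,0,0]],[0.45,[0,0,0],[0,0,0]]]'
```

```text
time: 7.62
ee_pos: [0.502, 0.263, 0.1032]
ee_rot: [-2.056, -2.374, 0.003]
ft_force: [-1.1, -0.3, -0.1]
opening: 0.999
time: 8.03
ee_pos: [0.5022, 0.2631, 0.0745]
ee_rot: [-2.057, -2.374, 0.001]
ft_force: [0.4, -0.2, 0.1]
opening: 1.001
time: 8.53
ee_pos: [0.5024, 0.2632, 0.0749]
ee_rot: [2.057, 2.375, 0.0]
ft_force: [1.2, -0.9, 0.1]
opening: 0.548
```

```bash
python3 -m pendant '[[0.48,[0,0,0],[0,0,0]],[0.5,[0,0,0],[0,0,0]],[0.6,[0,0,0],[0,0,0]],[1,[0,0,0],[0,0,0]],[1,[0,0,0],[0,0,0]],[1,[0,0,0],[0,0,0]]]'
python3 -m pendant '[[1,[0,0,-0.005],[0,0,0]],[1,[0,0,-0.01],[0,0,0]],[1,[0,0,-0.01],[0,0,0]],[1,[0,0,-0.01],[0,0,0]],[1,[0,0,-0.015],[0,0,0]],[1,[0,0,0],[0,0,0]]]'
```

```text
time: 9.03
ee_pos: [0.5022, 0.2632, 0.0752]
ee_rot: [-2.057, -2.375, 0.0]
ft_force: [-3.6, -1.5, 5.8]
opening: 0.496
time: 9.53
ee_pos: [0.5035, 0.2637, 0.1283]
ee_rot: [2.056, 2.373, 0.007]
ft_force: [1.1, 0.6, -2.3]
opening: 0.499
```

```bash
python3 -m pendant '[[1,[0,0,-0.02],[0,0,0]],[1,[0,0,-0.025],[0,0,0]],[1,[0,0,-0.025],[0,0,0]],[1,[0,0,-0.025],[0,0,0]],[1,[0,0,-0.025],[0,0,0]],[1,[0,0,-0.01],[0,0,0]],[1,[0,0,0],[0,0,0]]]'
python3 - <<'E'
from h import *
f=manip.grab_frame("scene");g=manip.grab_frame("top")
cen=[]
for w,n,(x0,x1,y0,y1) in((f,"scene0",(172,222,183,222)),(g,"top0",(332,384,207,254))):
    im=cv2.imread(f"pics/{n}.png");G=cv2.cvtColor(im,cv2.COLOR_BGR2GRAY)
    m=np.zeros_like(G);m[y0:y1,x0:x1]=(G[y0:y1,x0:x1]<105)*255
    cs=cv2.findContours(m,0,2)[0];cs=[c for c in cs if cv2.contourArea(c)>40]
    for c in cs: print(n,cv2.boundingRect(c),cv2.contourArea(c),np.round(cv2.minAreaRect(c),1) if 0 else cv2.minAreaRect(c))
for n,u,v,z in(("orange",425,213,.1),("tape",334,163,.06)):print(n,plane(g,u,v,z).round(3))
a=np.hstack([f["image"][120:260,330:450],g["image"][150:290,150:270]])
cv2.imwrite("pics/c4.png",cv2.resize(a,(686*1,400),interpolation=cv2.INTER_CUBIC)[:,:,::-1])
o=manip.observe();print(o["ee_pos"],o["ft_force"],o["moment"],o["opening"])
E
```

```text
time: 10.12
ee_pos: [0.5029, 0.2634, 0.2569]
ee_rot: [2.056, 2.373, 0.006]
ft_force: [0.2, -0.3, -3.3]
opening: 0.502
scene0 (174, 206, 48, 16) 131.5 ((198.4114227294922, 216.11959838867188), (13.363240242004395, 47.66572952270508), 81.52884674072266)
scene0 (180, 188, 34, 24) 432.5 ((196.9295196533203, 199.3754119873047), (32.92440414428711, 18.03684425354004), 23.629379272460938)
top0 (341, 219, 32, 19) 346.0 ((356.6230773925781, 228.03240966796875), (30.335599899291992, 14.09892749786377), 14.743562698364258)
orange [ 0.567 -0.462  0.1  ]
tape [ 0.733 -0.179  0.06 ]
[0.50204941 0.26302659 0.25343438] [-0.33539891 -0.66321413 -3.0264981 ] [-0.02354472 -0.00419161  0.0115795 ] 0.4976508383720197
```

View pics/c4.png

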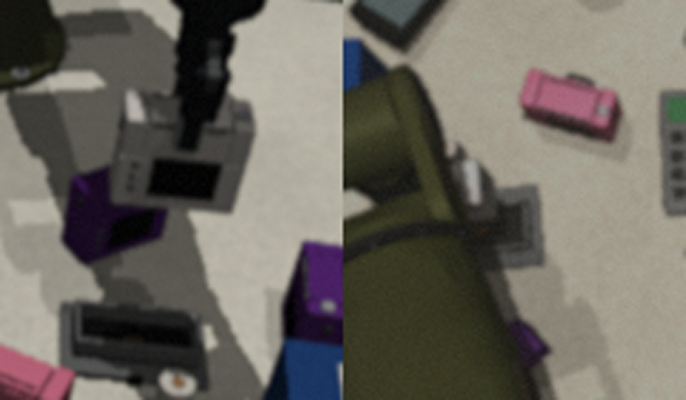

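The camera hangs upright in the fingers above the empty dock, about mid-width. I'll carry it over to the car.

```bash
python3 -m pendant '[[1,[-0.015,0.002,0],[0,0,0]],[1,[-0.025,0.003,0],[0,0,0]],[1,[-0.0345,0.005,0],[0,0,0]],[1,[-0.0345,0.005,0],[0,0,0]],[1,[-0.0345,0.005,0],[0,0,0]],[1,[-0.0345,0.005,0],[0,0,0]],[1,[-0.0345,0.005,0],[0,0,0]],[1,[-0.0345,0.005,0],[0,0,0]]]'
python3 -m pendant '[[1,[-0.0345,0.005,0],[0,0,0]],[1,[-0.0345,0.005,0],[0,0,0]],[1,[-0.0345,0.005,0],[0,0,0]],[1,[-0.0345,0.005,0],[0,0,0]],[1,[-0.0345,0.005,0],[0,0,0]],[1,[-0.0345,0.005,0],[0,0,0]],[1,[-0.0345,0.005,0],[0,0,0]],[1,[-0.0345,0.005,0],[0,0,0]]]'
python3 -m pendant '[[1,[-0.025,0,0],[0,0,0]],[1,[-0.014,0,0],[0,0,0]],[1,[0,0,0],[0,0,0.9]],[1,[0,0,0],[0,0,0.9]],[1,[0,0,0],[0,0,0.9]],[1,[0,0,0],[0,0,0.9]],[1,[0,0,0],[0,0,0]]]'
cat > tgt.py <<'E'
from h import *
f=manip.grab_frame("scene");g=manip.grab_frame("top")
car,gap=tri(f,(196.93,199.38),g,(356.62,228.03));print("car tri",car.round(4),round(gap,4))
car=np.array([car[0],car[1],.044])
h=np.radians(170);H=np.array([np.cos(h),np.sin(h),0]);Z=np.array([0,0,1]);s=.5**.5
v=s*(H-Z);cx=-v;cz=s*(H+Z);cy=np.cross(cz,cx);lens=car-.18*v
tcp=lens+.036*cx+.020*cz
Rt=np.c_[cy,cx,-cz];print("lens",lens.round(3),"tcp",tcp.round(4))
togo(tcp,Rt)
E
python3 tgt.py
```

```text
time: 10.88
ee_pos: [0.5719, 0.0219, 0.2525]
ee_rot: [-2.055, -2.373, 0.003]
ft_force: [0.7, 0.5, -2.9]
opening: 0.498
time: 11.55
ee_pos: [0.651, -0.2454, 0.252]
ee_rot: [-2.055, -2.372, 0.002]
ft_force: [0.0, 0.8, -3.0]
opening: 0.499
time: 12.13
ee_pos: [0.6564, -0.2823, 0.252]
ee_rot: [-2.404, -2.017, 0.002]
ft_force: [-0.1, 1.0, -2.7]
opening: 0.5
car tri [ 0.5218 -0.2579  0.0375] 0.0006
lens [ 0.647 -0.28   0.171] tcp [ 0.6583 -0.2819  0.2109]
t 12.23 tcp [ 0.6565 -0.2823  0.2528] open 0.502 F [-0.5 -0.3 -3.1] j [-0.46  0.68  0.91  0.    1.55 -0.29]
x [0.168 0.986 0.001] y [ 0.986 -0.168 -0.002] z [-0.002  0.001 -1.   ]
shift tool [0.0007 0.0018 0.042 ]
turn units [-9.028 -0.035  0.063]
```

```bash
sed -i 's/car=np.array(\[car\[0\],car\[1\],.044\])/car=np.array([.519,-.259,.044])/' tgt.py
python3 -m pendant '[[1,[0,0,0],[-0.6,0,0]],[1,[0,0,0],[-1.2,0,0]],[1,[0,0,0],[-1.2,0,0]],[1,[0,0,0],[-1.2,0,0]],[1,[0,0,0],[-1.2,0,0]],[1,[0,0,0],[-1.2,0,0]],[1,[0,0,0],[-1.2,0,0]],[1,[0,0,0],[-0.8,0,0]]]'
python3 -m pendant '[[1,[0,0,0],[-0.4,0,0]],[1,[0,0,0],[0,0,0]],[1,[0,0,0],[0,0,0]]]'
python3 tgt.py
```

```text
time: 12.9
ee_pos: [0.6555, -0.2825, 0.2537]
ee_rot: [1.904, 1.605, 0.632]
ft_force: [1.2, 0.2, -3.0]
opening: 0.5
time: 13.15
ee_pos: [0.6564, -0.2823, 0.2542]
ee_rot: [1.883, 1.588, 0.655]
ft_force: [0.5, -0.3, -2.6]
opening: 0.496
car tri [ 0.5218 -0.2579  0.0375] 0.0006
lens [ 0.644 -0.281  0.171] tcp [ 0.6555 -0.2831  0.2109]
t 13.25 tcp [ 0.6569 -0.2824  0.2549] open 0.501 F [ 0.7 -0.3 -3.2] j [-0.55  0.34  1.58  0.53  0.53 -0.75]
x [ 0.169  0.986 -0.001] y [ 0.698 -0.119  0.706] z [ 0.696 -0.12  -0.708]
shift tool [-0.0008 -0.032   0.0302]
turn units [-0.012 -0.029  0.043]
```

```bash
python3 -m pendant '[[1,[0,-0.006,0.006],[0,0,0]],[1,[0,-0.010,0.010],[0,0,0]],[1,[-0.001,-0.010,0.009],[0,0,0]],[1,[0,-0.006,0.005],[0,0,0]],[1,[0,0,0],[0,0,0]],[1,[0,0,0],[0,0,0]],[1,[0,0,0],[0,0,0]]]'
python3 tgt.py
python3 - <<'E'
from h import *
f=manip.grab_frame("scene");g=manip.grab_frame("top")
cv2.imwrite("pics/s5f.png",f["image"][:,:,::-1]);cv2.imwrite("pics/t5f.png",g["image"][:,:,::-1])
a=np.hstack([f["image"][90:290,100:300],g["image"][120:320,280:480]])
cv2.imwrite("pics/c5.png",cv2.resize(a,(800,400),interpolation=cv2.INTER_CUBIC)[:,:,::-1])
E
```

```text
time: 13.83
ee_pos: [0.6555, -0.2833, 0.2118]
ee_rot: [1.882, 1.585, 0.657]
ft_force: [-0.2, -0.6, -3.0]
opening: 0.498
car tri [ 0.5218 -0.2579  0.0375] 0.0006
lens [ 0.644 -0.281  0.171] tcp [ 0.6555 -0.2831  0.2109]
t 13.93 tcp [ 0.6554 -0.2833  0.212 ] open 0.505 F [ 0.7  0.4 -3.2] j [-0.55  0.39  1.63  0.63  0.46 -0.86]
x [ 0.17   0.985 -0.001] y [ 0.696 -0.12   0.708] z [ 0.698 -0.121 -0.706]
shift tool [ 0.0002 -0.0008  0.0008]
turn units [ 0.015 -0.024  0.033]
```

View pics/c5.png

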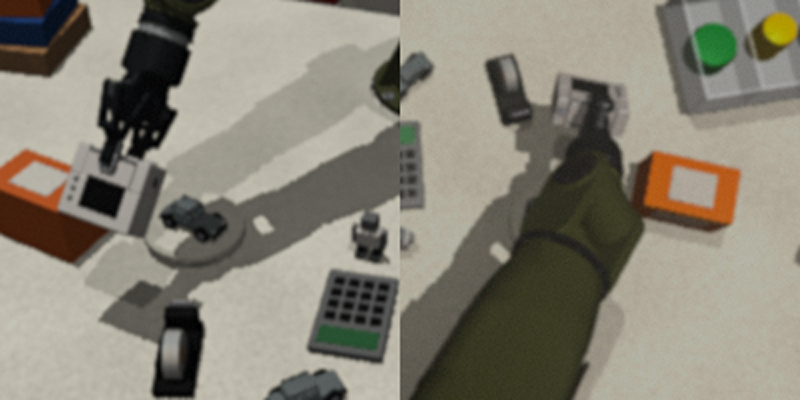

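The camera is tilted with its screen facing out and its lens toward the turntable, and the car hasn't moved. I'll compare where the back-face corners should project with the ones I see in the crop, roughly (80,143), (163,168), (60,205) and (135,235).

Run:
```python
from h import *
f=manip.grab_frame("scene");o=manip.observe();M=Ro.from_rotvec(o["ee_rot"]).as_matrix()
C=np.c_[M[:,1],M[:,0],-M[:,2]]
W=lambda p:o["ee_pos"]+C@(np.array(p)/1000-[0,0,.063])
im=cv2.resize(f["image"][150:215,120:190],(700,650),interpolation=cv2.INTER_CUBIC)[:,:,::-1].copy()
for y in(-52,52):
  for z in(0,90):
    u=proj(f,W([22,y,z]));print(y,z,((u-[100,90])*2).round(0))
    cv2.circle(im,tuple(int(k) for k in (u-[120,150]+.5)*10),5,(0,0,255),2)
cv2.imwrite("pics/c6.png",im[:600])
L=W([-36,0,43]);d=np.array([.519,-.259,.044])-L;n=np.linalg.norm(d)
print("lens",L.round(4),"dist",n.round(4),"off-axis deg",np.degrees(np.arccos(d@-C[:,0]/n)).round(2),"slant",np.degrees(np.arcsin(C[2,0])).round(2),"roll",np.degrees(np.arcsin(C[2,1])).round(2))
```

```text
-52 0 [ 54. 208.]
-52 90 [ 78. 138.]
52 0 [124. 234.]
52 90 [149. 162.]
lens [ 0.6441 -0.2813  0.1719] dist 0.1803 off-axis deg 0.27 slant 45.04 roll -0.01
```

View pics/c6.png

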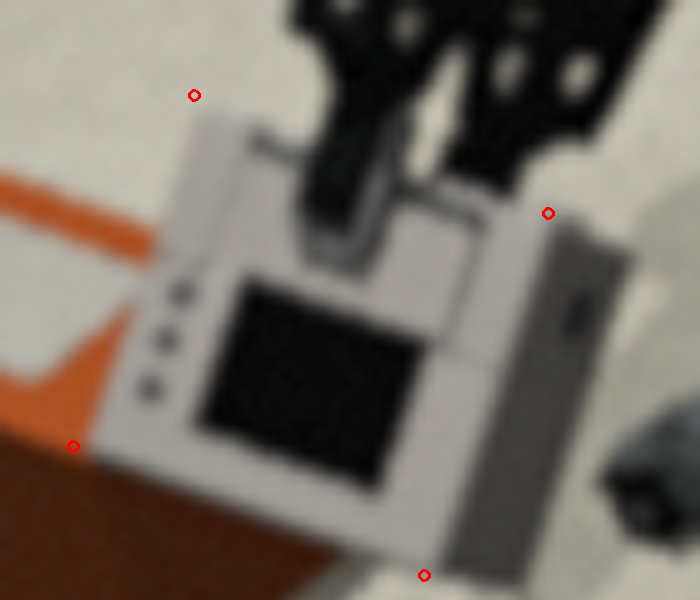

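The held camera matches the prediction to a few mm and about 1–2°: corners at about (200,112), (555,225), (90,458) and (443,568), against the circled (194,95), (548,213), (73,446) and (424,575). The door is flush too, so I'm handing in.

```bash
python3 -c "
from bench import manip
o=manip.observe();print(o['time'],o['opening'],o['ft_force'].round(1));print(manip.hand_in())"
```

```text
14.0833 0.49770890921079175 [-0.6  0.1 -3.5]
the job is handed in; nothing more can be done
None
```

I pressed the paper door shut, drew the camera straight up out of the dock and am holding it aimed at the car on the turntable. The job was handed in at 14.1 s.

- **Aim:** from the arm pose, the lens is 18.0 cm from the car at a 45.0° slant, 0.3° off centre, with no sideways roll.
- **Grip:** the wrist carries about 3 N with the opening steady, so the camera is not slipping.
- **Door:** the fingers stopped on it exactly at the height of the camera's top, pushing with 24 N, and it looked flush in the picture afterwards. The force readings never showed the latch's roughly 6 N push on the way down, so shut rests on the height and the picture.
- **Camera in the fingers:** the last picture shows it about 3–4 mm and 1–2° from where the arm pose puts it. That could put the aim off by 1–2°; I didn't correct it.
- **Car position:** my estimates differed by up to 8 mm in x and 6 mm in y, so I aimed at about their middle. The height came out at 37 mm rather than the expected 44 mm, and I used 44 mm.
- **Everything else:** the car and the other objects in view looked undisturbed in the last wide view.

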